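# Tuck the drip plate under the washer's splash flap and hold it down

## Robot

A 6-joint arm with a two-finger parallel gripper is mounted at the origin on the work surface. World frame = base frame: x ahead of the robot, y to its left, z up, the work surface at z = 0. Lengths are in m, angles in rad, forces in N, time in s.
With the tool pointing down it reaches from about 0.3 to 0.875 m from the base axis. Payload 6.4 kg.
Tool frame: the origin (TCP) lies midway between the tips of the shut fingers; the grasp point (between the pads) lies 19 mm behind it; z points along the fingers, x is the direction in which the jaws open and shut, and the axes are right-handed (so a half turn about z gives the same grasp; the last joint's range is limited). The gripper opens to 88 mm and grips with 3 to 60 N. Pads are 18 mm wide; open, the fingers measure 123 mm over their backs; the gripper's body (75 mm by 187 mm) begins 45 mm behind the grasp point.
Start: joints at [-1.504, 0.181, 1.607, -0, 1.354, -0.206], TCP at [0.155, -0.554, 0.239] pointing down, gripper open.
Joint ranges: [-2.99, 2.99], [-0.89, 2.07], [0.3, 2.58], [-1.14, 4.28], [0, 2.63], [-3.12, 3.12]. Speed limits (rad/s): [2.57, 2.57, 3.01, 3.14, 3.14, 3.14].

## Interface

Orientations are given as a unit quaternion [w, x, y, z].
In Python, from rig import telemetry, imaging, ticket gives the robot as it stands. The module is installed in compiled form; this text tells all that it offers.
- The arm moves only by the shell command python3 -m pendant 'ROWS' [FORCE]. ROWS is JSON, a list of rows, each an object with "xyz": the shift along the world's x, y, z in cm, a list of three; "angular": the turn, a rotation vector about the world's x, y, z in rad, a list of three; "fingers": the gripper command: -1 is shut, 1 is fully open, values between are in proportion. A call has 1 to 8 rows; each row is the pose to reach, as a shift and turn from the pose commanded when the call began; what a row does not reach only later rows make up. A row lasts 1/12 s, in which the tool goes at most 41.7 mm and 7.16 degrees, less where a joint would pass 70% of its speed; a pose out of reach is approached as far as the arm can. A call with a gripper value outside its range is refused whole. The fingers move at their own pace and stop on an object; FORCE is the grip in N (left out, the last holds). Time passes only in rows, so rows that repeat a pose let the fingers close. It gives the time, the measured TCP pose, the force and the opening at its end, in the units of the state.
- telemetry.state(): the state, without advancing time (a new reading comes with each control period).
- imaging.read_camera(name): name is "scene" or "top" or "wrist"; returns the picture (400x640x3 uint8, blue, green, red); there is no depth.
- imaging.calibration(name): a dict with "fx", "fy", "cx", "cy" (pixels), "rvec" (rotation vector, rad) and "tvec" (3), from world to camera coordinates, as OpenCV has them; the wrist camera has in their place "T_tool_cam" (4x4, takes a point from camera to tool coordinates, whose origin is the TCP and whose axes are the tool frame's). Camera axes: x right, y down, z forward; pixel columns grow to the right and rows downward; lengths in m; the calibration is good to about 2 mm. A picture is of the moment at which its call begins: read the wrist's pose just before it. calibration takes no time and is no camera call.
- ticket.sign_off(): hands the job in, once; it reports no verdict.
The state is a dict: "t": time; "qpos": joint angles; "qvel": joint speeds; "effort": joint torques, N m; "eef_pos": TCP position; "eef_rot": TCP orientation; "contact_force": force on the tool from outside, world axes, zero at the start; "torque": the same for the moment, N m; "gripper_width": finger opening in m.
Only numpy, scipy, OpenCV 4.12 (cv2) and the standard library are available. Lean on these libraries where they do the work, as an engineer would, in place of code of your own. Each camera call takes 0.05 s, during which the arm holds its last target.

## Task

Pick up the blue drip plate and slide its yellow front edge along the grey drain deck of the plate washer, squarely and midway between the two teal lines, under the hinged teal splash flap without lifting the flap. Feel for the sprung stop hidden under the flap and push until it gives a few millimetres, then press the plate firmly down flat on the deck (roughly 8 N) and finish while still holding it so, pushed in against the stop and pressed down; leave the other things on the bench where they stand.

Things in the scene. Friction and masses are not known exactly. Their poses are not given: they have to be found in the camera images.
- plate: Drip plate: loose rigid blue plate 160 (x) x 90 (y) x 5 (z) mm, about 0.12 kg, flat on the bench at the start. A black grip rib, 50 (x) x 14 (y) mm and 32 mm tall, stands on its top, centred 30 mm behind the plate's centre (x = -30 mm). Yellow stripe along the front edge (+x end). Origin: centre of the underside; x points to the front edge that goes under the flap, z up.
- plate_front (a point): Middle of the plate's front edge at the underside (80 mm ahead of the plate's origin along its x).
- plate_grip (a point): Point on the grip rib to grasp from above: middle of the rib, 26 mm above the plate's underside; fingers close along the plate's y on its 14 mm width.
- washer: Plate washer, fixed, placed and turned differently each time. Origin: at bench height on the deck's middle line; x points along the deck to the white and teal housing, the way the plate is slid in. Grey level deck: x -130 to 90, y -60 to 60 mm, top at z = 18 mm. Housing front at x = 90 mm, 250 mm wide, 160 high. Flat teal lines at y = -48 and 48 mm; the plate's middle belongs on y = 0.
- flap_edge (a point): On the deck's top, right below the middle of the flap's free edge (washer x = 20, y = 0, z = 18 mm); axes as the washer's. The teal flap, 104 mm wide, covers the deck from here 65 mm along +x to its hinge; its underside is 9 mm above the deck, 4 mm more than the plate's thickness. The unseen sprung stop is under it, 30 to 46 mm in from this edge, each time elsewhere.
- flap (a joint): Hinge of the light teal splash flap (60 g): 0 rad lying level, as at the start; grows as the free edge is lifted. Nothing but its own weight holds it down. Above 0.06 rad (4 mm at the free edge) counts as lifted.
- seat (a joint): Travel of the hidden sprung stop, m: 0 untouched, grows as the plate's front edge pushes it in along the washer's +x, up to 0.006 at its hard end. It takes about 3 N to start it and 8 N at the full 6 mm. The plate counts as home from 0.0015.
- tip_box: Bystander: white box of pipette tips, 82 x 118 x 53 mm. Origin: centre of the underside.
- microplate: Bystander: clear well plate, 85 x 127 x 14 mm. Origin: centre of the underside.
- flask: Bystander: conical glass flask, 84 mm wide, 120 mm high. Origin: centre of the underside.
- reagent: Bystander: amber bottle with blue cap, 60 mm wide, 130 mm high. Origin: centre of the underside.
- beaker: Bystander: clear beaker, 64 mm wide, 75 mm high. Origin: centre of the underside.
There are look-alikes about, which are no part of the job. There is more than one size of the plate; the job needs the largest.

How it is judged:
On the way, in this order (a step that is already met when the one before it is completed fails the run):
1. the plate is picked up off the bench (height (world z) of plate above 0.022 m and contact force between plate and the fingers above 0.5 N), for 0.2 s.
2. its front edge is at least 10 mm under the flap, the plate level at deck height (at most 4.5 mm above the deck), square and midway (x of plate_front in the frame of flap_edge above 0.01 m and angle between the x axis of plate and the x axis of washer, either way round below 0.09 rad and angle between plate's own z axis and vertical below 0.04 rad and y of plate_front in the frame of washer between -0.01 and 0.01 m and z of plate_front in the frame of washer between 0.014 and 0.0225 m), for 0.1 s.
3. the hidden stop is found and pushed in (value of joint seat above 0.0015 m), for 0.1 s.
At the end, for the whole second after the job is handed in: Fingers hold the plate flat on the deck (tilt < 0.04 rad), square (0.09 rad), midway (front edge within 10 mm), its front edge under the flap and pushing the stop in over 1.5 mm, flap down (< 0.03 rad), plate bearing on the deck with over 4 N, at rest through the last second (angle between the x axis of plate and the x axis of washer, either way round below 0.09 rad and angle between plate's own z axis and vertical below 0.04 rad and y of plate_front in the frame of washer between -0.01 and 0.01 m and z of plate_front in the frame of washer between 0.014 and 0.0205 m and x of plate_front in the frame of flap_edge above 0.026 m and value of joint seat above 0.0015 m and value of joint flap below 0.03 rad and contact force between plate and washer above 4 N and contact force between plate and the fingers above 0.5 N and linear speed of plate below 0.02 m/s); the arm keeps its last pose, push and grip.
It fails at once if the flap is lifted (more than 0.06 rad, 4 mm at its free edge) (value of joint flap above 0.06 rad).
It fails at once if a bystander is moved by more than 20 mm (distance of any of tip_box, microplate, flask, reagent, beaker from where it was at the start of the episode above 0.02 m).
It also fails if it takes over 42 s, if anything falls off the work surface, if the arm or the gripper's body presses on something with over 40 N, if the wrist force passes 120 N, or if a joint passes its speed limit or range.

## Working session

There is one attempt and no reset: what is moved stays moved. The work goes in short steps, Python scripts to look and compute and a shell command to move; the robot and the scene stay as the last step left them, time stands still between calls to the robot, and variables do not carry over. Pictures are saved under pics/ and viewed, and the job is handed in when it is done.

```bash
mkdir -p pics; python3 - <<'E'
from rig import telemetry, imaging
import cv2
s=telemetry.state(); print(s['t'],s['eef_pos'],s['eef_rot'],s['gripper_width'],s['contact_force'])
for n in ['scene','top','wrist']:
    cv2.imwrite(f'pics/{n}0.png',imaging.read_camera(n)); print(n,imaging.calibration(n))
E
```

```text
0.0 [ 0.15489547 -0.55319908  0.23784753] [-6.43520950e-04  7.96688667e-01 -6.04389319e-01 -5.51960356e-04] 0.08820301806699496 [ 0.59239033 -0.561189    0.2980669 ]
scene {'fx': 499.77691846860824, 'fy': 499.77691846860824, 'cx': 313.9085638898438, 'cy': 200.85569862199182, 'rvec': array([ 2.03013712,  0.77591133, -0.39247357]), 'tvec': array([-0.37996969, -0.15431045,  2.00494413])}
top {'fx': 490.3503855486837, 'fy': 490.3503855486837, 'cx': 316.008293377121, 'cy': 204.06671392314098, 'rvec': array([ 2.20706104, -2.14787664,  0.1299398 ]), 'tvec': array([-0.0529956 ,  0.52812956,  1.47178576])}
wrist {'fx': 327.50265598224394, 'fy': 327.50265598224394, 'cx': 320.42758089302697, 'cy': 197.10747090924588, 'T_tool_cam': array([[ 9.99999987e-01, -1.58852563e-04,  1.44952186e-05,
        -3.21104695e-04],
       [ 1.46268199e-04,  9.49429992e-01,  3.13978772e-01,
        -8.19675857e-02],
       [-6.36385279e-05, -3.13978766e-01,  9.49430003e-01,
        -1.45693335e-01],
       [ 0.00000000e+00,  0.00000000e+00,  0.00000000e+00,
         1.00000000e+00]])}
```

View pics/scene0.png

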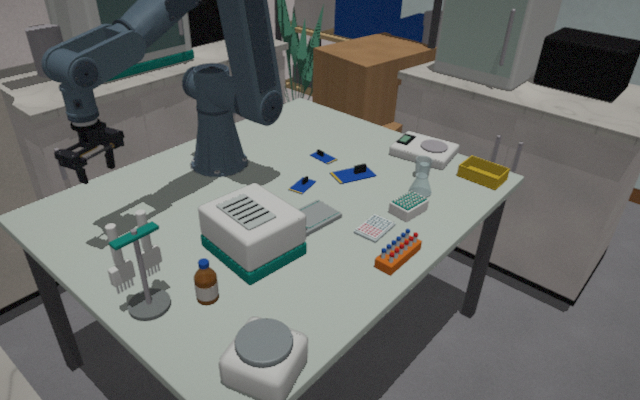

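View pics/top0.png

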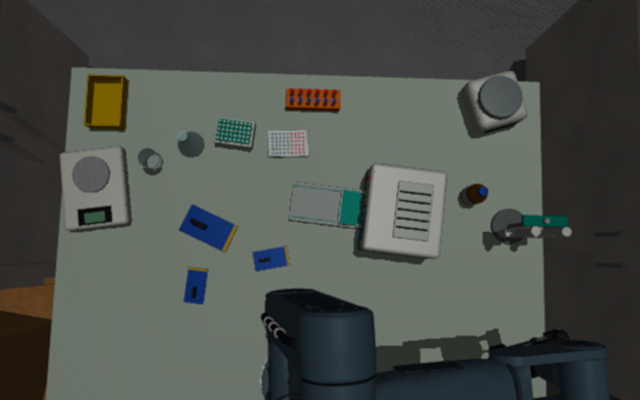

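View pics/wrist0.png

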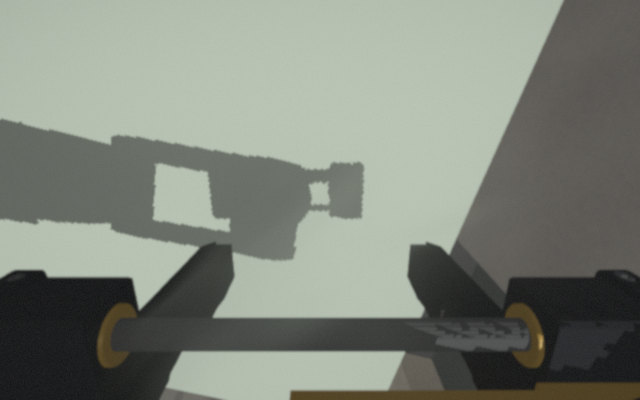

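The top view shows three blue plates, at (208,228), (270,259) and (196,286). The one at (208,228) is clearly the largest, with its yellow edge at about (231,238). The washer deck is at (325,204) and the flap at (350,208). Next I'll measure and confirm.

```bash
cat > h.py <<'E'
import numpy as np, cv2
from rig import imaging, telemetry
from scipy.spatial.transform import Rotation as R
def campose(n,s=None):
    c=imaging.calibration(n)
    K=np.array([[c['fx'],0,c['cx']],[0,c['fy'],c['cy']],[0,0,1]])
    if n=='wrist':
        q=s['eef_rot']; Rt=R.from_quat([q[1],q[2],q[3],q[0]]).as_matrix()
        T=c['T_tool_cam']; return K,Rt@T[:3,:3],Rt@T[:3,3]+s['eef_pos']
    M=cv2.Rodrigues(c['rvec'])[0]; return K,M.T,-M.T@c['tvec']
def ray(uv,z,P):
    K,Rm,o=P; uv=np.atleast_2d(np.asarray(uv,float))
    d=(Rm@np.linalg.inv(K)@np.c_[uv,np.ones(len(uv))].T).T
    return o+d*((z-o[2])/d[:,2])[:,None]
def proj(p,P):
    K,Rm,o=P; q=(K@Rm.T@(np.atleast_2d(p)-o).T).T; return q[:,:2]/q[:,2:]
E
python3 - <<'E'
from h import *
im=cv2.imread('pics/top0.png'); hsv=cv2.cvtColor(im,cv2.COLOR_BGR2HSV); P=campose('top')
b=cv2.inRange(hsv,(105,120,50),(130,255,255)); y=cv2.inRange(hsv,(15,110,90),(32,255,255)); t=cv2.inRange(hsv,(75,100,60),(98,255,255))
k=np.ones((9,9),np.uint8)
for nm,m,z in [('blue',cv2.morphologyEx(b|y,cv2.MORPH_CLOSE,k),.005),('yel',y,.005),('teal',t,.03)]:
    for c in cv2.findContours(m,cv2.RETR_EXTERNAL,cv2.CHAIN_APPROX_NONE)[0]:
        if cv2.contourArea(c)<15: continue
        px=c[:,0].astype(float); w=ray(px,z,P)[:,:2]*1000
        (cx,cy),(a,d),an=cv2.minAreaRect(w.astype(np.float32))
        print(nm,px.mean(0).round(),'world mm',round(cx,1),round(cy,1),'size',round(a),round(d),'ang',round(an,1), cv2.boxPoints(((cx,cy),(a,d),an)).round().tolist())
cr=np.hstack([cv2.resize(im[180:310,165:300],None,fx=3,fy=3,interpolation=2),cv2.resize(im[170:300,280:375],None,fx=3,fy=3,interpolation=2)])
cv2.imwrite('pics/crop1.png',cr)
E
```

```text
blue [ 30. 301.] world mm 211.3 824.8 size 95 155 ang 1.4 [[162.0, 901.0], [166.0, 746.0], [261.0, 749.0], [257.0, 903.0]]
blue [195. 285.] world mm 274.1 321.0 size 58 105 ang 85.1 [[219.0, 297.0], [324.0, 288.0], [329.0, 346.0], [224.0, 354.0]]
blue [271. 258.] world mm 361.1 95.0 size 58 105 ang 11.8 [[322.0, 141.0], [344.0, 38.0], [400.0, 50.0], [379.0, 152.0]]
blue [208. 228.] world mm 449.5 291.5 size 157 88 ang 66.1 [[377.0, 238.0], [458.0, 202.0], [522.0, 345.0], [441.0, 381.0]]
blue [483. 191.] world mm 587.6 -560.8 size 25 26 ang 89.6 [[575.0, -573.0], [600.0, -573.0], [600.0, -548.0], [575.0, -548.0]]
blue [313. 100.] world mm 862.9 -19.2 size 13 143 ang 1.8 [[854.0, 52.0], [859.0, -91.0], [872.0, -90.0], [867.0, 52.0]]
blue [103. 100.] world mm 842.9 639.1 size 164 113 ang 0.1 [[761.0, 696.0], [761.0, 582.0], [925.0, 583.0], [925.0, 696.0]]
yel [ 12. 300.] world mm 214.5 868.7 size 21 34 ang 1.4 [[204.0, 885.0], [205.0, 852.0], [225.0, 852.0], [224.0, 886.0]]
yel [ 34. 301.] world mm 211.5 809.8 size 142 71 ang 77.6 [[162.0, 748.0], [231.0, 733.0], [261.0, 872.0], [192.0,
[... 292 characters left out ...]
 ang 65.8 [[378.0, 238.0], [457.0, 202.0], [460.0, 210.0], [381.0, 246.0]]
yel [108. 103.] world mm 837.8 626.9 size 154 89 ang 0.1 [[761.0, 671.0], [761.0, 582.0], [915.0, 583.0], [915.0, 672.0]]
yel [94. 90.] world mm 843.7 640.6 size 110 162 ang 89.7 [[762.0, 586.0], [925.0, 585.0], [925.0, 695.0], [763.0, 696.0]]
teal [545. 221.] world mm 497.1 -742.7 size 136 33 ang 89.7 [[481.0, -811.0], [513.0, -811.0], [514.0, -675.0], [481.0, -675.0]]
teal [350. 207.] world mm 521.6 -143.2 size 58 104 ang 83.9 [[467.0, -166.0], [570.0, -177.0], [576.0, -120.0], [473.0, -109.0]]
teal [233. 130.] world mm 748.5 222.2 size 105 69 ang 83.9 [[709.0, 174.0], [777.0, 166.0], [788.0, 271.0], [720.0, 278.0]]
```

View pics/crop1.png

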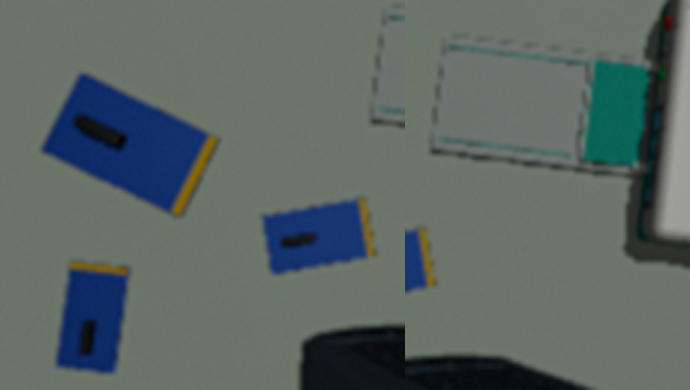

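Confirmed in the crop: the upper-left plate (top image 208,228) measures 157x88 mm. The other two are 105x58 mm, so it is the large one. Its centre is about (449,292) mm with front yaw about -114°. The washer yaw is about -96° and the flap edge about (524,-114) mm. Now I'll move over the rib.

```bash
python3 -m pendant '[{"xyz":[1.5,2.5,0],"angular":[0,0,0.11],"fingers":1},{"xyz":[3.7,6,0],"angular":[0,0,0.22],"fingers":1},{"xyz":[6,9.5,0],"angular":[0,0,0.33],"fingers":1},{"xyz":[8.2,13,0],"angular":[0,0,0.44],"fingers":1},{"xyz":[10.4,16.5,0],"angular":[0,0,0.55],"fingers":1},{"xyz":[12.6,20,0],"angular":[0,0,0.66],"fingers":1},{"xyz":[14.8,23.5,0],"angular":[0,0,0.77],"fingers":1},{"xyz":[17,27,0],"angular":[0,0,0.88],"fingers":1}]'
python3 -m pendant '[{"xyz":[1.8,3.5,0],"angular":[0,0,0],"fingers":1},{"xyz":[3.6,7,0],"angular":[0,0,0],"fingers":1},{"xyz":[5.4,10.5,0],"angular":[0,0,0],"fingers":1},{"xyz":[7.2,14,0],"angular":[0,0,0],"fingers":1},{"xyz":[9,17.5,0],"angular":[0,0,0],"fingers":1},{"xyz":[10.5,21,0],"angular":[0,0,0],"fingers":1},{"xyz":[12,24.5,0],"angular":[0,0,0],"fingers":1},{"xyz":[13,28,0],"angular":[0,0,0],"fingers":1}]'
```

```text
t: 0.82
eef_pos: [0.3254, -0.2818, 0.2386]
eef_rot: [-0.0, 0.979, -0.205, 0.0]
contact_force: [1.0, -0.1, -0.5]
gripper_width: 0.0881
t: 1.48
eef_pos: [0.4556, -0.0017, 0.2387]
eef_rot: [-0.0, 0.978, -0.207, 0.0]
contact_force: [-0.0, -1.4, 0.1]
gripper_width: 0.0882
```

```bash
python3 - <<'E'
from h import *
s=telemetry.state(); im=imaging.read_camera('wrist'); cv2.imwrite('pics/w1.png',im)
import pickle; pickle.dump(s,open('w1.pkl','wb'))
E
python3 -m pendant '[{"xyz":[0,3.5,0],"angular":[0,0,0],"fingers":1},{"xyz":[0,7,0],"angular":[0,0,0],"fingers":1},{"xyz":[0,10.5,0],"angular":[0,0,0],"fingers":1},{"xyz":[0,14,0],"angular":[0,0,0],"fingers":1},{"xyz":[0,17.5,0],"angular":[0,0,0],"fingers":1},{"xyz":[0.2,21,0],"angular":[0,0,0],"fingers":1},{"xyz":[0.4,24.5,0],"angular":[0,0,0],"fingers":1},{"xyz":[0.6,28,0],"angular":[0,0,0],"fingers":1}]'
python3 -m pendant '[{"xyz":[0,2,0],"angular":[0,0,0],"fingers":1},{"xyz":[0,4,0],"angular":[0,0,0],"fingers":1},{"xyz":[0,4,0],"angular":[0,0,0],"fingers":1},{"xyz":[0,4,0],"angular":[0,0,0],"fingers":1}]'
python3 - <<'E'
from h import *
s=telemetry.state(); im=imaging.read_camera('wrist'); cv2.imwrite('pics/w2.png',im)
import pickle; pickle.dump(s,open('w2.pkl','wb'))
E
```

```text
t: 2.2
eef_pos: [0.4605, 0.2778, 0.2385]
eef_rot: [0.0, 0.978, -0.207, -0.0]
contact_force: [1.1, -0.6, 0.3]
gripper_width: 0.0881
t: 2.53
eef_pos: [0.4605, 0.3166, 0.2382]
eef_rot: [0.0, 0.978, -0.207, -0.0]
contact_force: [0.5, -0.2, 0.4]
gripper_width: 0.0883
```

View pics/w1.png

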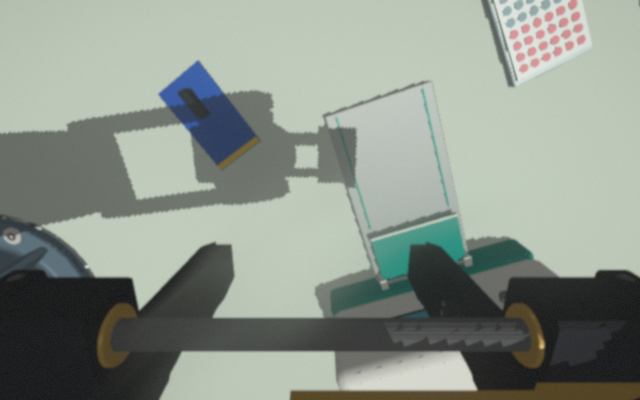

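View pics/w2.png

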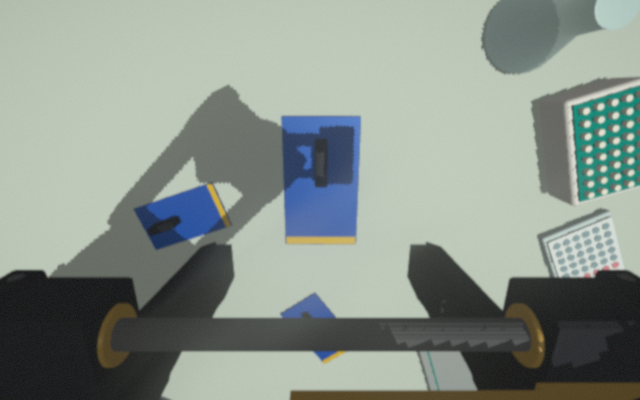

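w2 shows the large plate centred at (321,180), nearly aligned with the jaws, with its rib at (320,162). w1 shows the deck, with teal lines at (352,170) and (436,150), the flap at (420,245) and its free edge from (369,235) to (457,213). I'll measure both.

```bash
python3 - <<'E'
from h import *
import pickle
def big(m,lo):
    return [c[:,0].astype(float) for c in cv2.findContours(m,cv2.RETR_EXTERNAL,cv2.CHAIN_APPROX_NONE)[0] if cv2.contourArea(c)>lo]
# plate
s=pickle.load(open('w2.pkl','rb')); P=campose('wrist',s); im=cv2.imread('pics/w2.png'); hsv=cv2.cvtColor(im,cv2.COLOR_BGR2HSV)
m=cv2.inRange(hsv,(105,120,20),(130,255,255))|cv2.inRange(hsv,(15,110,60),(32,255,255))
m=cv2.morphologyEx(m,cv2.MORPH_CLOSE,np.ones((15,15),np.uint8)); m[260:]=0; m[:,:260]=0; m[:,400:]=0
for px in big(m,2000):
    w=ray(px,.005,P)[:,:2]*1000; r=cv2.minAreaRect(w.astype(np.float32)); print('plate',px.mean(0),r,cv2.boxPoints(r).round(1).tolist())
k=cv2.inRange(cv2.cvtColor(im,cv2.COLOR_BGR2GRAY)[130:195,308:332],0,34); 
ys,xs=np.nonzero(k); print('rib px n',len(xs), xs.mean()+308, ys.mean()+130, xs.min()+308,xs.max()+308,ys.min()+130,ys.max()+130)
print('rib dark centroid z.032->',ray([xs.mean()+308,ys.mean()+130],.025,P)*1000)
q=s['eef_rot'];X=R.from_quat([q[1],q[2],q[3],q[0]]).as_matrix(); print('tcp',s['eef_pos'],'tool x yaw',np.degrees(np.arctan2(X[1,0],X[0,0])),'tilt',X[:,2])
# washer
s=pickle.load(open('w1.pkl','rb')); P=campose('wrist',s); im=cv2.imread('pics/w1.png'); hsv=cv2.cvtColor(im,cv2.COLOR_BGR2HSV)
t=cv2.inRange(hsv,(75,60,40),(98,255,255)); t[300:]=0
cv2.imwrite('pics/t.png',cv2.resize(np.hstack([im[70:300,310:490],cv2.cvtColor(t,cv2.COLOR_GRAY2BGR)[70:300,310:490]]),None,fx=2.2,fy=2.2))
for nm,box in [('L',(320,105,370,225)),('R',(410,80,460,208))]:
    x0,y0,x1,y1=box; ys,xs=np.nonzero(t[y0:y1,x0:x1]); w=ray(np.c_[xs+x0,ys+y0],.018,P)[:,:2]*1000
    vx,vy,cx,cy=cv2.fitLine(w.astype(np.float32),cv2.DIST_HUBER,0,.01,.01).ravel()
    if vy>0:vx,vy=-vx,-vy
    print(nm,len(xs),'yaw',np.degrees(np.arctan2(vy,vx)),cx,cy, 'x at y=0,-60:',[cx+(Y-cy)*vx/vy for Y in(0,-60,-115)])
E
```

```text
plate [320.55641026 177.8974359 ] ((449.9405212402344, 292.7574462890625), (155.6720733642578, 87.34013366699219), 66.06300354003906) [[378.3999938964844, 239.3000030517578], [458.29998779296875, 203.89999389648438], [521.4000244140625, 346.20001220703125], [441.6000061035156, 381.6000061035156]]<stdin>:12: RuntimeWarning: Mean of empty slice.
  ret = ret.dtype.type(ret / rcount)
Traceback (most recent call last):
ValueError: zero-size array to reduction operation minimum which has no identity
```

```bash
python3 - <<'E'
from h import *
import pickle
s=pickle.load(open('w2.pkl','rb'))
q=s['eef_rot'];X=R.from_quat([q[1],q[2],q[3],q[0]]).as_matrix(); print('tcp',s['eef_pos'],'tool x yaw',np.degrees(np.arctan2(X[1,0],X[0,0])),'tilt',X[:,2])
s=pickle.load(open('w1.pkl','rb')); P=campose('wrist',s); im=cv2.imread('pics/w1.png'); hsv=cv2.cvtColor(im,cv2.COLOR_BGR2HSV)
t=cv2.inRange(hsv,(75,60,40),(98,255,255)); t[300:]=0
cv2.imwrite('pics/t.png',cv2.resize(np.hstack([im[70:300,310:490],cv2.cvtColor(t,cv2.COLOR_GRAY2BGR)[70:300,310:490]]),None,fx=2.2,fy=2.2))
for nm,box in [('L',(320,105,370,225)),('R',(410,80,460,208))]:
    x0,y0,x1,y1=box; ys,xs=np.nonzero(t[y0:y1,x0:x1]); w=ray(np.c_[xs+x0,ys+y0],.018,P)[:,:2]*1000
    vx,vy,cx,cy=cv2.fitLine(w.astype(np.float32),cv2.DIST_HUBER,0,.01,.01).ravel()
    if vy>0:vx,vy=-vx,-vy
    print(nm,len(xs),'yaw',np.degrees(np.arctan2(vy,vx)),cx,cy, 'x at y=0,-60,-115:',[cx+(Y-cy)*vx/vy for Y in(0,-60,-115)])
E
```

```text
tcp [0.46050374 0.31656404 0.23817946] tool x yaw -23.834772504145842 tilt [-9.23851851e-04 -6.76983235e-04 -9.99999344e-01]
L 90 yaw -95.71647 484.8393 -35.16668 x at y=0,-60,-115: [np.float32(488.35962), np.float32(482.3534), np.float32(476.8477)]
R 222 yaw -95.62678 581.3317 -35.000263 x at y=0,-60,-115: [np.float32(584.78), np.float32(578.86865), np.float32(573.44995)]
```

View pics/t.png

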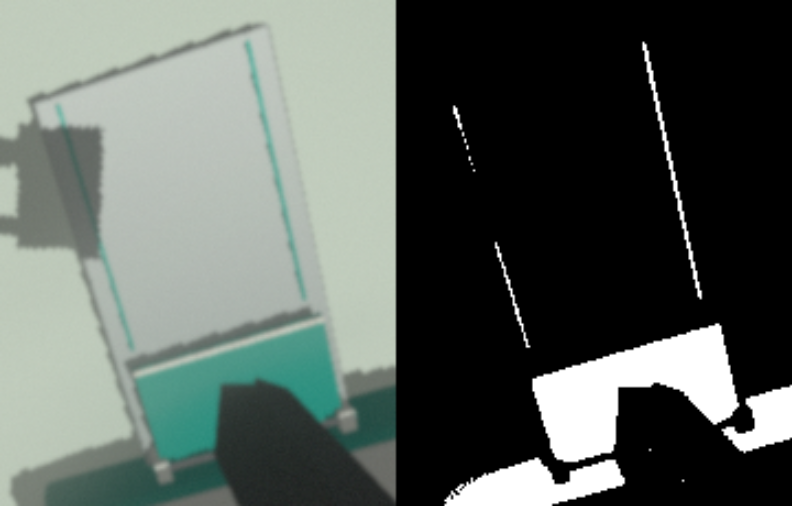

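Checks: the line spacing comes out at 96.0 mm, as it should, with washer yaw -95.7°. The plate agrees in both views to about 1 mm. The grip point is (462.1,320.2), so I'll shift (+1.6,+3.6) mm and descend.

```bash
python3 - <<'E'
from h import *
import pickle
s=pickle.load(open('w1.pkl','rb')); P=campose('wrist',s)
e=np.array([np.cos(np.radians(-95.67)),np.sin(np.radians(-95.67))]); n=np.array([-e[1],e[0]])
for nm,uv,z in [('deck front',[[325.9,115.5],[431.8,81.4]],.018),('flap edge white',[[371,238],[457,214]],.029)]:
    w=ray(uv,z,P)[:,:2]*1000; print(nm,w, 'along',w@e,'across',w@n, 'mid across',np.array([525.15,-115])@n)
E
python3 -m pendant '[{"xyz":[0.16,0.36,-3],"angular":[0,0,0],"fingers":1},{"xyz":[0.16,0.36,-7],"angular":[0,0,0],"fingers":1},{"xyz":[0.16,0.36,-11],"angular":[0,0,0],"fingers":1},{"xyz":[0.16,0.36,-15],"angular":[0,0,0],"fingers":1},{"xyz":[0.16,0.36,-18],"angular":[0,0,0],"fingers":1},{"xyz":[0.16,0.36,-20],"angular":[0,0,0],"fingers":1},{"xyz":[0.16,0.36,-21],"angular":[0,0,0],"fingers":1},{"xyz":[0.16,0.36,-21],"angular":[0,0,0],"fingers":1}]'
```

```text
deck front [[483.23684714  45.69758973]
 [599.42843136  32.41575021]] along [-93.21719639 -91.47991963] across [476.35771689 593.29305532] mid across 533.9425241977195
flap edge white [[ 475.5515213  -105.50319118]
 [ 578.06163547 -117.49364812]] along [58.00312561 59.80704979] across [483.64843655 586.84165543] mid across 533.9425241977195
t: 3.25
eef_pos: [0.4611, 0.318, 0.0265]
eef_rot: [0.001, 0.978, -0.208, -0.002]
contact_force: [0.1, 0.1, 0.5]
gripper_width: 0.0878
```

```bash
python3 -m pendant '[{"xyz":[0,0,-1],"angular":[0,0,0],"fingers":1},{"xyz":[0,0,-1.8],"angular":[0,0,0],"fingers":1},{"xyz":[0,0,-1.8],"angular":[0,0,0],"fingers":1}]'
python3 - <<'E'
from h import *
cv2.imwrite('pics/w3.png',imaging.read_camera('wrist'))
E
```

```text
t: 3.5
eef_pos: [0.4626, 0.3196, 0.0104]
eef_rot: [0.0, 0.978, -0.208, -0.0]
contact_force: [-1.0, -0.2, 0.6]
gripper_width: 0.0876
```

View pics/w3.png

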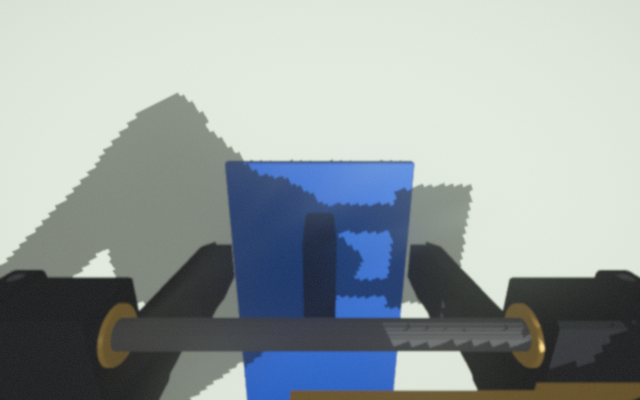

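The rib sits at column 320, midway between the fingers at about 222 and 418. I'll lower 2 mm and close.

```bash
python3 -m pendant '[{"xyz":[0,0,-0.25],"angular":[0,0,0],"fingers":1},{"xyz":[0,0,-0.25],"angular":[0,0,0],"fingers":-1},{"xyz":[0,0,-0.25],"angular":[0,0,0],"fingers":-1},{"xyz":[0,0,-0.25],"angular":[0,0,0],"fingers":-1},{"xyz":[0,0,-0.25],"angular":[0,0,0],"fingers":-1},{"xyz":[0,0,-0.25],"angular":[0,0,0],"fingers":-1},{"xyz":[0,0,-0.25],"angular":[0,0,0],"fingers":-1},{"xyz":[0,0,-0.25],"angular":[0,0,0],"fingers":-1}]' 45
```

```text
t: 4.22
eef_pos: [0.4625, 0.3199, 0.0083]
eef_rot: [-0.0, 0.978, -0.207, 0.0]
contact_force: [0.4, 0.3, -0.3]
gripper_width: 0.0435
```

```bash
python3 -m pendant '[{"xyz":[0,0,0],"angular":[0,0,0],"fingers":-1},{"xyz":[0,0,0],"angular":[0,0,0],"fingers":-1},{"xyz":[0,0,0],"angular":[0,0,0],"fingers":-1},{"xyz":[0,0,0],"angular":[0,0,0],"fingers":-1}]'
```

```text
t: 4.55
eef_pos: [0.4625, 0.3199, 0.0082]
eef_rot: [0.0, 0.978, -0.207, -0.0]
contact_force: [-0.0, 0.3, -0.5]
gripper_width: 0.0168
```

```bash
python3 -m pendant '[{"xyz":[0,0,0],"angular":[0,0,0],"fingers":-1},{"xyz":[0,0,0],"angular":[0,0,0],"fingers":-1},{"xyz":[0,0,0],"angular":[0,0,0],"fingers":-1},{"xyz":[0,0,1],"angular":[0,0,0],"fingers":-1},{"xyz":[0,0,2.5],"angular":[0,0,0],"fingers":-1},{"xyz":[0,0,4.5],"angular":[0,0,0],"fingers":-1},{"xyz":[0,0,6],"angular":[0,0,0],"fingers":-1},{"xyz":[0,0,6],"angular":[0,0,0],"fingers":-1}]'
python3 - <<'E'
from h import *
s=telemetry.state(); im=imaging.read_camera('wrist'); cv2.imwrite('pics/w4.png',im)
q=s['eef_rot'];X=R.from_quat([q[1],q[2],q[3],q[0]]).as_matrix(); print(s['eef_pos'],'tool x yaw',np.degrees(np.arctan2(X[1,0],X[0,0])),X[:,2],s['contact_force'],s['gripper_width'])
E
```

```text
t: 5.22
eef_pos: [0.4649, 0.3209, 0.0721]
eef_rot: [-0.002, 0.978, -0.207, 0.003]
contact_force: [0.9, 1.4, -0.7]
gripper_width: 0.0136
[0.46488698 0.32092606 0.07208098] tool x yaw -23.94215334141356 [ 0.00576035  0.00241573 -0.99998049] [ 0.89266283  1.39960476 -0.65539664] 0.01360239091298006
```

View pics/w4.png

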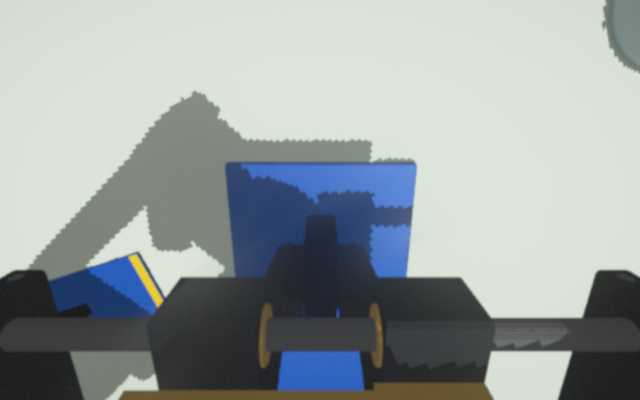

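The plate is lifted and level, held at 13.6 mm. Next I'll carry it over the deck, turning +0.319 rad, with the front edge still about 35 mm short of the flap.

```bash
python3 -m pendant '[{"xyz":[0.6,-2.2,0],"angular":[0,0,0.03],"fingers":-1},{"xyz":[1.5,-5.7,0],"angular":[0,0,0.08],"fingers":-1},{"xyz":[2.5,-9.5,0],"angular":[0,0,0.13],"fingers":-1},{"xyz":[3.5,-13.3,0],"angular":[0,0,0.18],"fingers":-1},{"xyz":[4.5,-17.1,0],"angular":[0,0,0.23],"fingers":-1},{"xyz":[5.5,-20.9,0],"angular":[0,0,0.28],"fingers":-1},{"xyz":[6.5,-24.7,0],"angular":[0,0,0.319],"fingers":-1},{"xyz":[7.3,-27.5,0],"angular":[0,0,0.319],"fingers":-1}]'
python3 -m pendant '[{"xyz":[0.3,-1,0],"angular":[0,0,0],"fingers":-1},{"xyz":[0.3,-1,-1],"angular":[0,0,0],"fingers":-1},{"xyz":[0.3,-1,-2],"angular":[0,0,0],"fingers":-1},{"xyz":[0.3,-1,-2],"angular":[0,0,0],"fingers":-1},{"xyz":[0.3,-1,-2],"angular":[0,0,0],"fingers":-1}]'
python3 - <<'E'
from h import *
import pickle
s=telemetry.state(); im=imaging.read_camera('wrist'); cv2.imwrite('pics/w5.png',im); cv2.imwrite('pics/top5.png',imaging.read_camera('top')); cv2.imwrite('pics/scene5.png',imaging.read_camera('scene'))
pickle.dump(s,open('w5.pkl','wb'))
e=np.array([np.cos(np.radians(-95.67)),np.sin(np.radians(-95.67))]); n=np.array([-e[1],e[0]])
q=s['eef_rot'];X=R.from_quat([q[1],q[2],q[3],q[0]]).as_matrix(); p=s['eef_pos']*1000
print(p,'yaw',np.degrees(np.arctan2(X[1,0],X[0,0])),X[:,2],s['contact_force'],s['gripper_width'],'along',p[:2]@e,'across',p[:2]@n)
t=cv2.imread('pics/top5.png')[150:290,230:440]; c=cv2.resize(t,None,fx=3.5,fy=3.5,interpolation=2); cv2.imwrite('pics/c5.png',c)
E
```

```text
t: 5.93
eef_pos: [0.5352, 0.042, 0.0672]
eef_rot: [0.0, 0.999, -0.049, -0.001]
contact_force: [0.4, 0.9, -1.5]
gripper_width: 0.0135
t: 6.35
eef_pos: [0.5366, 0.0368, 0.0464]
eef_rot: [-0.0, 0.999, -0.049, -0.002]
contact_force: [0.9, 0.4, -0.6]
gripper_width: 0.0137
[536.56376391  36.7869561   46.38788857] yaw -5.560292043354614 [-3.87060393e-03  9.20849125e-04 -9.99992085e-01] [ 0.8666223   0.43153739 -0.63253632] 0.013726160811620597 along -89.61879005355522 across 530.3040876277815
```

View pics/w5.png

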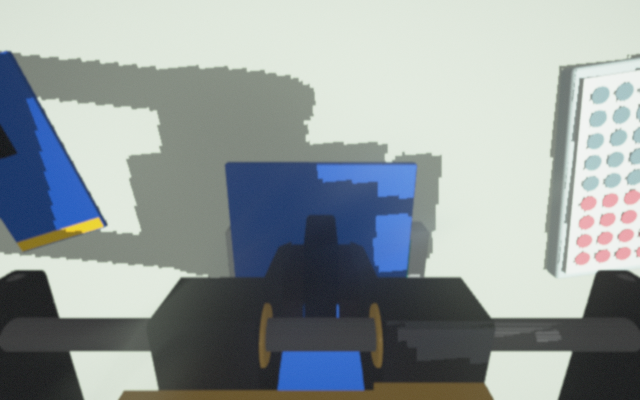

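View pics/c5.png

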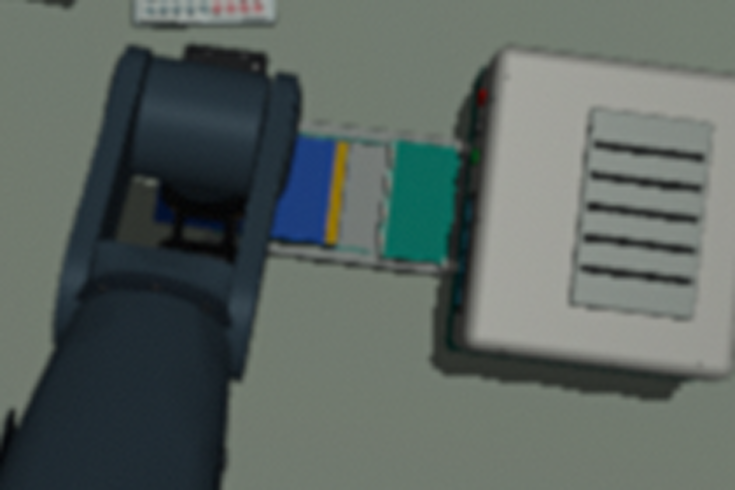

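View pics/scene5.png

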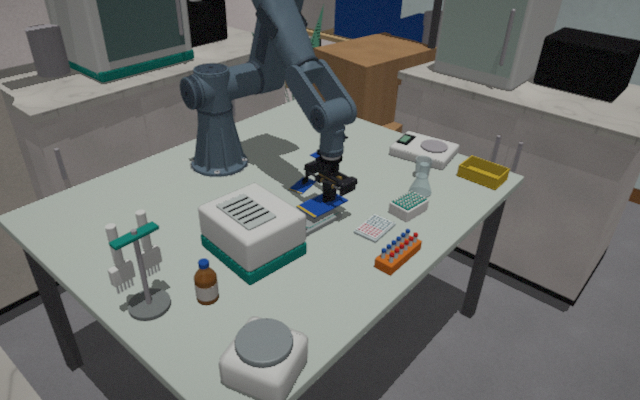

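The plate lies over the deck with its yellow stripe at top-image (326,206), about 15 px short of the flap. I'll measure the stripe against the washer in the same view.

```bash
cat > ms.py <<'E'
from h import *
e=np.array([np.cos(np.radians(-95.67)),np.sin(np.radians(-95.67))]); n=np.array([-e[1],e[0]])
def stripe(im,z):
    P=campose('top'); hsv=cv2.cvtColor(im,cv2.COLOR_BGR2HSV)
    y=cv2.inRange(hsv,(15,110,70),(32,255,255)); y[:, :295]=0; y[:,365:]=0; y[:170]=0; y[245:]=0
    c=max(cv2.findContours(y,cv2.RETR_EXTERNAL,cv2.CHAIN_APPROX_NONE)[0],key=cv2.contourArea)[:,0].astype(float)
    w=ray(c,z,P)[:,:2]*1000; r=cv2.minAreaRect(w.astype(np.float32)); a=np.array(r[0])
    print('stripe size',np.round(r[1],1),'ang',round(r[2],2),'centre along',a@e,'across',a@n,'front along',(w@e).max(),'across range',(w@n).min(),(w@n).max())
def tl(im):
    P=campose('top'); hsv=cv2.cvtColor(im,cv2.COLOR_BGR2HSV); t=cv2.inRange(hsv,(75,100,60),(98,255,255)); t[:,:335]=0;t[:,361:]=0;t[:180]=0;t[235:]=0
    c=max(cv2.findContours(t,cv2.RETR_EXTERNAL,cv2.CHAIN_APPROX_NONE)[0],key=cv2.contourArea)[:,0].astype(float)
    w=ray(c,.029,P)[:,:2]*1000; print('flap free edge along',(w@e).min(),'across',(w@n).min(),(w@n).max(),'mid',((w@n).min()+(w@n).max())/2, 'ang',cv2.minAreaRect(w.astype(np.float32)))
E
python3 - <<'E'
from ms import *
im=cv2.imread('pics/top5.png'); stripe(im,.043); tl(im); tl(cv2.imread('pics/top0.png'))
E
```

```text
stripe size [ 9. 86.] ang 84.31 centre along 16.009235456281665 across 530.1216344917804 front along 20.52278556770765 across range 487.1102285295845 573.1326874851436
flap free edge along 62.15766845067042 across 481.47613804963373 585.1505598389908 mid 533.3133489443123 ang ((521.708984375, -143.2704315185547), (57.5783805847168, 103.72016906738281), 84.11438751220703)
flap free edge along 62.15766845067042 across 481.47613804963373 585.1505598389908 mid 533.3133489443123 ang ((521.708984375, -143.2704315185547), (57.5783805847168, 103.72016906738281), 84.11438751220703)
```

```bash
python3 -m pendant '[{"xyz":[0.37,-0.04,-0.5],"angular":[0,0,0],"fingers":-1},{"xyz":[0.37,-0.04,-1.2],"angular":[0,0,0],"fingers":-1},{"xyz":[0.37,-0.04,-1.6],"angular":[0,0,0],"fingers":-1},{"xyz":[0.37,-0.04,-1.8],"angular":[0,0,0],"fingers":-1},{"xyz":[0.37,-0.04,-1.8],"angular":[0,0,0],"fingers":-1},{"xyz":[0.37,-0.04,-1.8],"angular":[0,0,0],"fingers":-1}]'
python3 -m pendant '[{"xyz":[0,0,-0.1],"angular":[0,0,0],"fingers":-1},{"xyz":[0,0,-0.1],"angular":[0,0,0],"fingers":-1},{"xyz":[0,0,-0.1],"angular":[0,0,0],"fingers":-1}]'
```

```text
t: 7.0
eef_pos: [0.542, 0.0344, 0.0299]
eef_rot: [-0.0, 0.999, -0.05, -0.0]
contact_force: [0.5, -1.0, -1.1]
gripper_width: 0.0135
t: 7.25
eef_pos: [0.5423, 0.0344, 0.0293]
eef_rot: [0.0, 0.999, -0.05, 0.0]
contact_force: [0.7, 0.1, -0.7]
gripper_width: 0.0141
```

```bash
python3 -m pendant '[{"xyz":[-0.1,0,-0.1],"angular":[0,0,0],"fingers":-1},{"xyz":[-0.2,0.02,-0.2],"angular":[0,0,0],"fingers":-1},{"xyz":[-0.2,0.02,-0.2],"angular":[0,0,0],"fingers":-1},{"xyz":[-0.2,0.02,-0.2],"angular":[0,0,0],"fingers":-1}]'
python3 -m pendant '[{"xyz":[0,0,-0.1],"angular":[0,0,0],"fingers":-1},{"xyz":[0,0,-0.1],"angular":[0,0,0],"fingers":-1},{"xyz":[0,0,-0.1],"angular":[0,0,0],"fingers":-1}]'
python3 - <<'E'
from ms import *
im=imaging.read_camera('top'); cv2.imwrite('pics/top6.png',im); stripe(im,.023)
s=telemetry.state();q=s['eef_rot'];X=R.from_quat([q[1],q[2],q[3],q[0]]).as_matrix(); p=s['eef_pos']*1000
print(p,'yaw',np.degrees(np.arctan2(X[1,0],X[0,0])),X[:,2],s['contact_force'],'along',p[:2]@e,'across',p[:2]@n)
E
```

```text
t: 7.58
eef_pos: [0.5401, 0.0347, 0.0271]
eef_rot: [-0.0, 0.999, -0.05, -0.0]
contact_force: [0.5, 0.0, -1.8]
gripper_width: 0.0134
t: 7.83
eef_pos: [0.5403, 0.0346, 0.0262]
eef_rot: [0.0, 0.999, -0.049, 0.0]
contact_force: [-0.1, 0.2, -1.1]
gripper_width: 0.0138
stripe size [ 8.4 84.5] ang 84.27 centre along 17.671351906053843 across 533.917457893463 front along 21.896169722793125 across range 491.64719469610947 576.1866491797396
[540.27488218  34.66177953  26.21706984] yaw -5.669950380783755 [ 4.49688602e-05  5.43214895e-06 -9.99999999e-01] [0.20705887 0.36660356 0.21085331] along -87.87066480074749 across 534.2070137535171
```

```bash
python3 -m pendant '[{"xyz":[0,0,-0.05],"angular":[0,0,0],"fingers":-1},{"xyz":[0,0,-0.1],"angular":[0,0,0],"fingers":-1},{"xyz":[0,0,-0.1],"angular":[0,0,0],"fingers":-1}]'
python3 -m pendant '[{"xyz":[0,0,-0.05],"angular":[0,0,0],"fingers":-1},{"xyz":[0,0,-0.1],"angular":[0,0,0],"fingers":-1},{"xyz":[0,0,-0.1],"angular":[0,0,0],"fingers":-1}]'
```

```text
t: 8.13
eef_pos: [0.5403, 0.0347, 0.0262]
eef_rot: [0.0, 0.999, -0.049, -0.0]
contact_force: [-5.2, -0.3, 8.6]
gripper_width: 0.0135
t: 8.38
eef_pos: [0.5403, 0.0346, 0.0261]
eef_rot: [0.0, 0.999, -0.049, -0.0]
contact_force: [-7.9, 0.6, 19.0]
gripper_width: 0.0136
```

Contact is at z=26.2 mm, as predicted, with stiffness of about 10 N/mm. I'll back off to a light press and slide along the deck axis (-0.099,-0.995).

```bash
python3 -m pendant '[{"xyz":[0,0,0.17],"angular":[0,0,0],"fingers":-1},{"xyz":[0,0,0.17],"angular":[0,0,0],"fingers":-1},{"xyz":[-0.05,-0.5,0.17],"angular":[0,0,0],"fingers":-1},{"xyz":[-0.1,-1,0.17],"angular":[0,0,0],"fingers":-1},{"xyz":[-0.15,-1.5,0.17],"angular":[0,0,0],"fingers":-1},{"xyz":[-0.2,-2,0.17],"angular":[0,0,0],"fingers":-1},{"xyz":[-0.25,-2.5,0.17],"angular":[0,0,0],"fingers":-1},{"xyz":[-0.25,-2.5,0.17],"angular":[0,0,0],"fingers":-1}]'
python3 - <<'E'
from ms import *
im=imaging.read_camera('top'); cv2.imwrite('pics/top7.png',im); stripe(im,.023); tl(im)
s=telemetry.state();q=s['eef_rot'];X=R.from_quat([q[1],q[2],q[3],q[0]]).as_matrix(); p=s['eef_pos']*1000
print(p,'yaw',np.degrees(np.arctan2(X[1,0],X[0,0])),X[:,2],s['contact_force'],'along',p[:2]@e,'across',p[:2]@n)
cv2.imwrite('pics/c7.png',cv2.resize(im[160:260,270:380],None,fx=5,fy=5,interpolation=2))
E
```

```text
t: 9.05
eef_pos: [0.538, 0.0083, 0.0262]
eef_rot: [0.0, 0.999, -0.05, 0.0]
contact_force: [0.1, -0.2, 4.5]
gripper_width: 0.0136
stripe size [ 9.  87.2] ang 84.49 centre along 44.079252468543814 across 535.3200693259715 front along 48.5487915309566 across range 491.69520576349623 578.9296820493619
flap free edge along 62.15766845067042 across 481.47613804963373 585.1505598389908 mid 533.3133489443123 ang ((521.708984375, -143.2704315185547), (57.5783805847168, 103.72016906738281), 84.11438751220703)
[538.04760661   8.3224374   26.19971568] yaw -5.712176482685812 [ 5.39610008e-04 -8.65302307e-04 -9.99999480e-01] [-0.71192052 -0.67858058  4.52244512] along -61.440137556346926 across 534.5929287227397
```

View pics/c7.png

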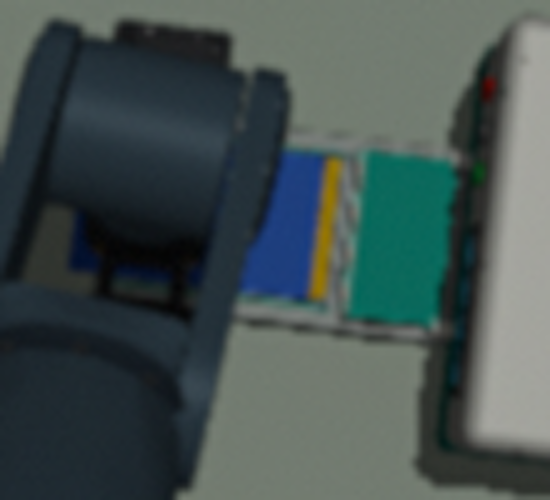

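The plate is square and midway, with its front edge at image column 335 just before the flap, still flat on the deck. I'll go on under the flap, about 15 mm in.

```bash
python3 -m pendant '[{"xyz":[-0.1,-0.4,0],"angular":[0,0,0],"fingers":-1},{"xyz":[-0.15,-0.8,0],"angular":[0,0,0],"fingers":-1},{"xyz":[-0.19,-1.2,0],"angular":[0,0,0],"fingers":-1},{"xyz":[-0.23,-1.6,0],"angular":[0,0,0],"fingers":-1},{"xyz":[-0.27,-2,0],"angular":[0,0,0],"fingers":-1},{"xyz":[-0.32,-2.5,0],"angular":[0,0,0],"fingers":-1},{"xyz":[-0.32,-2.5,0],"angular":[0,0,0],"fingers":-1},{"xyz":[-0.32,-2.5,0],"angular":[0,0,0],"fingers":-1}]'
python3 - <<'E'
from ms import *
im=imaging.read_camera('top'); cv2.imwrite('pics/top8.png',im); tl(im)
s=telemetry.state();q=s['eef_rot'];X=R.from_quat([q[1],q[2],q[3],q[0]]).as_matrix(); p=s['eef_pos']*1000
print(p,'yaw',np.degrees(np.arctan2(X[1,0],X[0,0])),X[:,2],s['contact_force'],'along',p[:2]@e,'across',p[:2]@n)
E
```

```text
t: 9.77
eef_pos: [0.5347, -0.0165, 0.0262]
eef_rot: [0.0, 0.999, -0.05, 0.0]
contact_force: [-0.5, -0.7, 5.9]
gripper_width: 0.0133
flap free edge along 62.15766845067042 across 481.47613804963373 585.1505598389908 mid 533.3133489443123 ang ((521.708984375, -143.2704315185547), (57.5783805847168, 103.72016906738281), 84.11438751220703)
[534.69085562 -16.48576875  26.18267853] yaw -5.69046007794474 [ 3.81237749e-04 -8.31416227e-04 -9.99999582e-01] [-0.23213995  0.63268056  6.11530879] along -36.42166439782854 across 533.7036200111318
```

```bash
python3 -m pendant '[{"xyz":[-0.04,-0.4,0.02],"angular":[0,0,0],"fingers":-1},{"xyz":[-0.08,-0.8,0.02],"angular":[0,0,0],"fingers":-1},{"xyz":[-0.12,-1.2,0.02],"angular":[0,0,0],"fingers":-1},{"xyz":[-0.12,-1.2,0.02],"angular":[0,0,0],"fingers":-1}]'
python3 -m pendant '[{"xyz":[-0.02,-0.2,0],"angular":[0,0,0],"fingers":-1},{"xyz":[-0.04,-0.4,0],"angular":[0,0,0],"fingers":-1},{"xyz":[-0.04,-0.4,0],"angular":[0,0,0],"fingers":-1}]'
python3 -m pendant '[{"xyz":[-0.02,-0.2,0],"angular":[0,0,0],"fingers":-1},{"xyz":[-0.04,-0.4,0],"angular":[0,0,0],"fingers":-1},{"xyz":[-0.04,-0.4,0],"angular":[0,0,0],"fingers":-1}]'
```

```text
t: 10.15
eef_pos: [0.5333, -0.0284, 0.0262]
eef_rot: [0.0, 0.999, -0.05, 0.0]
contact_force: [-0.7, 0.4, 5.1]
gripper_width: 0.0133
t: 10.4
eef_pos: [0.5329, -0.0319, 0.0262]
eef_rot: [0.0, 0.999, -0.05, 0.0]
contact_force: [0.6, 2.5, 5.0]
gripper_width: 0.0135
t: 10.65
eef_pos: [0.5325, -0.0355, 0.0262]
eef_rot: [-0.0, 0.999, -0.05, -0.0]
contact_force: [-1.0, 2.4, 5.4]
gripper_width: 0.0137
```

```bash
python3 -m pendant '[{"xyz":[-0.01,-0.1,0],"angular":[0,0,0],"fingers":-1},{"xyz":[-0.02,-0.2,0],"angular":[0,0,0],"fingers":-1},{"xyz":[-0.02,-0.2,0],"angular":[0,0,0],"fingers":-1},{"xyz":[-0.02,-0.2,0],"angular":[0,0,0],"fingers":-1}]'
python3 -m pendant '[{"xyz":[-0.01,-0.1,0],"angular":[0,0,0],"fingers":-1},{"xyz":[-0.02,-0.2,0],"angular":[0,0,0],"fingers":-1},{"xyz":[-0.02,-0.2,0],"angular":[0,0,0],"fingers":-1},{"xyz":[-0.02,-0.2,0],"angular":[0,0,0],"fingers":-1}]'
python3 -m pendant '[{"xyz":[-0.01,-0.1,0],"angular":[0,0,0],"fingers":-1},{"xyz":[-0.02,-0.2,0],"angular":[0,0,0],"fingers":-1},{"xyz":[-0.02,-0.2,0],"angular":[0,0,0],"fingers":-1},{"xyz":[-0.02,-0.2,0],"angular":[0,0,0],"fingers":-1}]'
```

```text
t: 10.98
eef_pos: [0.5323, -0.0368, 0.0262]
eef_rot: [-0.001, 0.999, -0.05, 0.0]
contact_force: [1.1, 7.5, 5.6]
gripper_width: 0.0135
t: 11.32
eef_pos: [0.5321, -0.0384, 0.0262]
eef_rot: [-0.001, 0.999, -0.05, 0.0]
contact_force: [0.6, 9.2, 5.3]
gripper_width: 0.0137
t: 11.65
eef_pos: [0.5319, -0.0401, 0.0262]
eef_rot: [-0.001, 0.999, -0.05, 0.0]
contact_force: [1.0, 10.1, 7.3]
gripper_width: 0.0135
```

The stop is found. Force along the push rose from 2.5 to 7.5 N at y≈-0.036, then gave gently (about 1 N/mm) over about 4 mm, at about 36–39 mm in. Now a slightly firmer press down.

```bash
python3 -m pendant '[{"xyz":[0,0,-0.02],"angular":[0,0,0],"fingers":-1},{"xyz":[0,0,-0.03],"angular":[0,0,0],"fingers":-1},{"xyz":[0,0,-0.03],"angular":[0,0,0],"fingers":-1},{"xyz":[0,0,-0.03],"angular":[0,0,0],"fingers":-1},{"xyz":[0,0,-0.03],"angular":[0,0,0],"fingers":-1},{"xyz":[0,0,-0.03],"angular":[0,0,0],"fingers":-1}]'
python3 - <<'E'
from ms import *
im=imaging.read_camera('top'); cv2.imwrite('pics/top9.png',im); tl(im); sc=imaging.read_camera('scene'); cv2.imwrite('pics/scene9.png',sc)
for i in range(4):
    s=telemetry.state(); print(s['contact_force'].round(1)); imaging.read_camera('wrist')
q=s['eef_rot'];X=R.from_quat([q[1],q[2],q[3],q[0]]).as_matrix(); p=s['eef_pos']*1000
print(s['t'],p,'yaw',np.degrees(np.arctan2(X[1,0],X[0,0])),X[:,2],'along',p[:2]@e,'across',p[:2]@n,s['qvel'].round(4),s['gripper_width'])
cv2.imwrite('pics/c9.png',np.hstack([cv2.resize(im[160:260,270:380],(440,400),interpolation=2),cv2.resize(sc[150:250,270:360],(360,400),interpolation=2)]))
E
```

```text
t: 12.15
eef_pos: [0.5319, -0.04, 0.0262]
eef_rot: [-0.001, 0.999, -0.05, -0.0]
contact_force: [-0.1, 11.2, 9.4]
gripper_width: 0.0136
flap free edge along 61.42318389089834 across 481.47613804963373 585.1505598389908 mid 533.3133489443123 ang ((521.7619018554688, -142.75796508789062), (58.34734344482422, 103.59938049316406), 84.66987609863281)
[ 0.2 10.4  9.3]
[ 0.4 10.4 10.2]
[ 0.9 10.3  9.7]
[-0.1 10.9  9.5]
12.4 [531.94259162 -40.04283821  26.17423141] yaw -5.674864940540825 [ 5.21407698e-05  2.32218152e-03 -9.99997302e-01] along -12.708324390990434 across 533.2962105249615 [-0.0008  0.0014 -0.0002  0.0005  0.0002 -0.0004] 0.013262359106988584
```

View pics/c9.png

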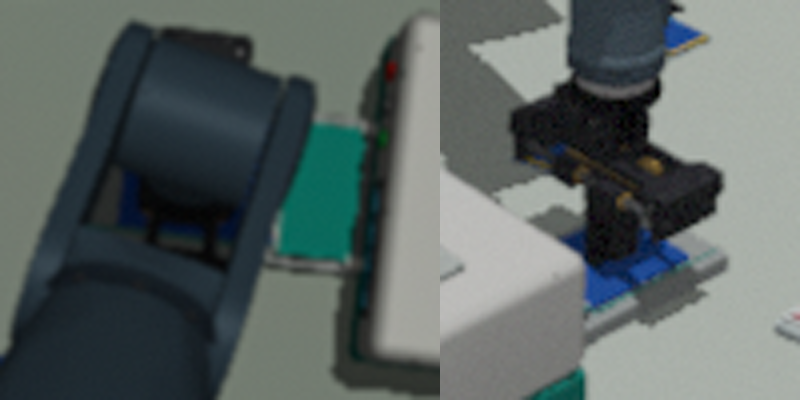

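The flap lies down with the plate under it, flat on the deck. Downward press is about 9.7 N, push about 10.5 N, tilt about 0.002 rad, and across is within 1 mm of the middle. Everything is at rest, so I'm handing in.

```bash
python3 -c "
from rig import ticket,telemetry
print(ticket.sign_off()); s=telemetry.state(); print(s['t'],s['contact_force'],s['eef_pos'])"
```

```text
the job is handed in; nothing more can be done
None
the job is handed in; nothing more can be done
```

I picked up the large blue plate (measured 157 x 88 mm, the other two are 105 x 58 mm) by its rib. I set it on the deck, slid it square and midway under the flap, and pushed it against the hidden stop. I pressed it down and handed the job in while still holding it, at about 12.4 s of the 42 s; the sign-off gives no verdict.

**Last checks before hand-in:**
- **Alignment:** yaw was within 0.1° of the washer and the plate within about 1 mm of the middle line. Tool tilt was 0.002 rad.
- **Stop:** the push force jumped about 36 mm in, then rose gently as the stop gave roughly 4 mm. The stop's travel is inferred from force and motion, since it can't be seen.
- **Forces:** press was about 9.7 N, a little over the 8 N asked, with about 10.5 N of push. The arm was at rest.
- **Flap and bystanders:** the flap looked level in the last top view. Its edge had stayed at 62.2 mm, then read 61.4 mm in the last picture, where the arm partly hid it. The gripper stayed well clear of the bystanders, but I did not measure their positions again.

**Disagreements:** the flap edge came out at 58–60 mm in the wrist view and 62 mm in the top view. The top view sees only the teal part and misses the white edge strip, which would explain it. The middle line differed by about 1–2 mm between measurements.

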